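Line up the tins on the receiving counter

TASK

Pick up the straightedge by its wooden grip and push the three squat tins forward with its flat front face until they stand upright in a straight row centred on the grey tape. Touch the tins only with the straightedge, leave the tall can, the sauce bottle and the jar beyond the tape where they are, and finish with the straightedge standing on the counter.

Things in the scene. Friction and masses are not known exactly. Their poses are not given: they have to be found in the camera images.
- straightedge: aluminium angle, 280 mm long, 0.35 kg, with a wooden grip; starts standing at the robot's left or right. Origin: at counter level, middle of the front face's lower edge. x points out of the flat front face (the way it pushes), y along the edge, z up. Upright blade: x -6 to 0 mm, 50 mm high; 4 mm thick foot back to x -56 mm
- grip (a point): middle of the straightedge's wooden grip, 12 mm behind the front face and 92 mm above its lower edge; axes as the straightedge. The grip stands on the blade: 18 mm thick along x, 100 mm long along y, from 50 to 115 mm above the lower edge; pinch it across its thickness from above
- tin_a: squat round tin can with a paper label, 60 mm diameter, 45 mm tall, about 0.18 kg; origin at the centre of its underside, z up. It starts standing on the robot's side of the tape, 40 to 110 mm short of it, at the +y end of the row
- tin_b: squat round tin can with a paper label, 60 mm diameter, 45 mm tall, about 0.18 kg; origin at the centre of its underside, z up. It starts standing on the robot's side of the tape, 40 to 110 mm short of it, in the middle of the row
- tin_c: squat round tin can with a paper label, 60 mm diameter, 45 mm tall, about 0.18 kg; origin at the centre of its underside, z up. It starts standing on the robot's side of the tape, 40 to 110 mm short of it, at the -y end of the row
- tape: grey marking tape stuck flat on the tiled counter, 30 mm wide, 380 mm long, no thickness to feel. Origin at its middle, on the counter surface; y along the tape, x across it pointing away from the robot, z up. Tins are to be centred on its middle line (x = 0). The tins stand 75 to 89 mm either side of its middle and near its middle, along y
- tall_can: tall can, 60 mm diameter, 100 mm tall, standing 95 to 125 mm beyond the tape's middle line; leave it alone. Origin at the centre of its underside
- sauce_bottle: small amber glass sauce bottle with a red cap, 56 mm diameter, 130 mm tall, standing 95 to 125 mm beyond the tape's middle line; leave it alone. Origin at the centre of its underside
- jar: glass jar with a steel lid, 66 mm diameter, 90 mm tall, standing 95 to 125 mm beyond the tape's middle line; leave it alone. Origin at the centre of its underside
Not all that is in view belongs to the job. What is shaped like the tin_c but purple is not meant.

How it is judged (in metres and radians):
At the end, for the whole second after the job is handed in: Each of the three tins stands upright (within 10 degrees) and still on the counter with its centre within 15 mm of the tape's middle line and over the tape's length; the straightedge stands upright (within 10 degrees), still, on the counter (lower edge within 15 mm of it), released (x of tin_a in the frame of tape between -0.015 and 0.015 m and y of tin_a in the frame of tape between -0.19 and 0.19 m and angle between each of tin_a, tin_b, tin_c, straightedge's own z axis and vertical below 0.17 rad and height (world z) of each of tin_a, tin_b, tin_c, straightedge below 0.015 m and linear speed of each of tin_a, tin_b, tin_c, straightedge below 0.02 m/s and x of tin_b in the frame of tape between -0.015 and 0.015 m and y of tin_b in the frame of tape between -0.19 and 0.19 m and x of tin_c in the frame of tape between -0.015 and 0.015 m and y of tin_c in the frame of tape between -0.19 and 0.19 m); the robot touches nothing.
It fails at once if the robot touches a tin itself instead of with the straightedge (contact force between any of the fingers, the arm and tin_a above 0.5 N or contact force between any of the fingers, the arm and tin_b above 0.5 N or contact force between any of the fingers, the arm and tin_c above 0.5 N).
It fails at once if a tin is tipped by more than 30 degrees (angle between any of tin_a, tin_b, tin_c's own z axis and vertical above 0.52 rad).
It fails at once if the tall can, the sauce bottle or the jar is moved by more than 20 mm (distance of any of tall_can, sauce_bottle, jar from where it was at the start of the episode above 0.02 m).
It also fails if it takes over 40 s, if anything falls off the work surface, if the arm or the gripper's body presses on something with over 40 N, if the wrist force passes 120 N, or if a joint passes its speed limit or range.

ROBOT

A 6-joint arm with a two-finger parallel gripper is mounted at the origin on the work surface. World frame = base frame: x ahead of the robot, y to its left, z up, the work surface at z = 0. Lengths are in mm, angles in degrees, forces in N, time in s.
With the tool pointing down it reaches from about 300 to 850 mm from the base axis. Payload 4.2 kg.
Tool frame: the origin (TCP) lies midway between the tips of the shut fingers; the grasp point (between the pads) lies 19 mm behind it (env.grip_point_offset is the distance from the TCP to the grasp point, in mm); z points along the fingers, x is the direction in which the jaws open and shut, and the axes are right-handed (so a half turn about z gives the same grasp; the last joint's range is limited). The gripper opens to 91 mm and grips with 3 to 60 N. Pads are 32 mm wide; open, the fingers measure 118 mm over their backs; the gripper's body (76 mm by 178 mm) begins 60 mm behind the grasp point.
Start: joints at [-72.422, 18.312, 89.639, -0, 72.044, -1.146], TCP at [184.587, -544.583, 213.976] pointing down, gripper open.
Joint ranges: [-177.97, 177.97], [-48.28, 115.42], [12.27, 149.76], [-77.06, 257.06], [2.81, 150.46], [-146.56, 146.56]. Speed limits (degrees/s): [147.25, 147.25, 180, 180, 180, 180].

INTERFACE

Orientations are given as [roll, pitch, yaw] about the fixed x, y, z axes, in that order (R = Rz(yaw) Ry(pitch) Rx(roll)).
In Python, from workcell import env gives the robot as it stands.
- The arm moves only by the shell command python3 -m pendant 'ROWS' [FORCE]. ROWS is JSON, a list of rows, each an object with "xyz": the shift along the tool's x, y, z in m, a list of three; "roll": the turn about the tool's z in degrees; "jaw": the closure, from 0 (fully open) to 1 (shut). A call has exactly 8 rows; each row is the pose to reach, as a shift and turn from the pose commanded when the call began, along the tool's axes at that moment; what a row does not reach only later rows make up. A row lasts 1/8 s, in which the tool goes at most 62.5 mm and 10.7 degrees, less where a joint would pass 70% of its speed; a pose out of reach is approached as far as the arm can. A call with a gripper value outside its range is refused whole. The fingers move at their own pace and stop on an object; FORCE is the grip in N (left out, the last holds). Time passes only in rows, so rows that repeat a pose let the fingers close, or fill a call up. It gives the time, the measured TCP pose, the force and the opening at its end, in the units of the state.
- env.state(): the state, without advancing time (a new reading comes with each control period).
- env.grab_frame(name): name is "side" or "top" or "wrist"; returns (picture, depth): 480x640x3 uint8, blue, green, red; 480x640 float32, mm along the optical axis (not along the pixel's ray), 0 where there is no reading.
- env.camera_params(name): a dict with "camera_matrix" (3x3 intrinsics, pixels), "cam_to_world" (4x4, takes a point from camera to world coordinates); the wrist camera has in their place "hand_eye" (4x4, takes a point from camera to tool coordinates, whose origin is the TCP and whose axes are the tool frame's). Camera axes: x right, y up, looking along -z (the intrinsics and any distortion apply to the point x, -y, -z); pixel columns grow to the right and rows downward; lengths in mm; the calibration is good to about 2 mm. A picture is of the moment at which its call begins: read the wrist's pose just before it. camera_params takes no time and is no camera call.
- env.job_done(): hands the job in, once; it reports no verdict.
The state is a dict: "time_s": time; "qpos": joint angles; "qvel": joint speeds; "effort": joint torques, N m; "ee_pos": TCP position; "ee_rot": TCP orientation; "force": force on the tool from outside, world axes, zero at the start; "torque": the same for the moment, N m; "gripper_width": finger opening in mm.
Only numpy, scipy, OpenCV 4.12 (cv2) and the standard library are available. Lean on these libraries where they do the work, as an engineer would, in place of code of your own. Each camera call takes 0.05 s, during which the arm holds its last target. There are 200 camera calls.

## Working session

There is one attempt and no reset: what is moved stays moved. The work goes in short steps, Python scripts to look and compute and a shell command to move; the robot and the scene stay as the last step left them, time stands still between calls to the robot, and variables do not carry over. Pictures are saved under pics/ and viewed, about 8 in all and at most 12, crops included, and the job is handed in when it is done.

```bash
mkdir -p pics; python3 - <<'E'
from workcell import env
import cv2,numpy as np
for n in("top","side"):
    p,d=env.grab_frame(n); cv2.imwrite(f"pics/{n}0.png",p); np.save(f"pics/{n}0d.npy",d)
    c=env.camera_params(n); print(n,np.round(c["camera_matrix"],1).tolist(),np.round(c["cam_to_world"],3).tolist(),[k for k in c])
s=env.state(); print(s["ee_pos"],s["ee_rot"],s["gripper_width"],s["time_s"])
E
```

```text
top [[495.5, 0.0, 319.7], [0.0, 495.5, 247.5], [0.0, 0.0, 1.0]] [[0.013, 0.996, -0.09, 541.046], [-1.0, 0.014, 0.006, 6.376], [0.007, 0.089, 0.996, 1085.972], [0.0, 0.0, 0.0, 1.0]] ['camera_matrix', 'cam_to_world']
side [[440.5, 0.0, 315.6], [0.0, 440.5, 239.6], [0.0, 0.0, 1.0]] [[-0.703, 0.377, -0.604, -67.055], [-0.711, -0.398, 0.579, 679.928], [-0.022, 0.836, 0.548, 750.228], [0.0, 0.0, 0.0, 1.0]] ['camera_matrix', 'cam_to_world']
[ 184.42037659 -544.1378241   213.18781052] [-1.79997920e+02  9.30982517e-02 -7.12769766e+01] 91.22614425063112 0.1
```

View pics/top0.png

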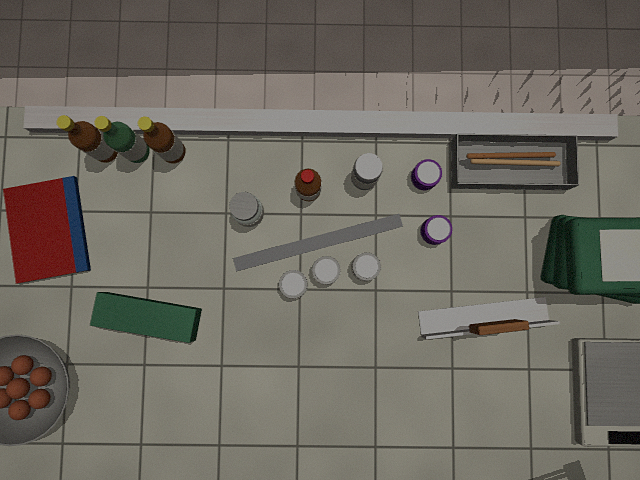

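View pics/side0.png

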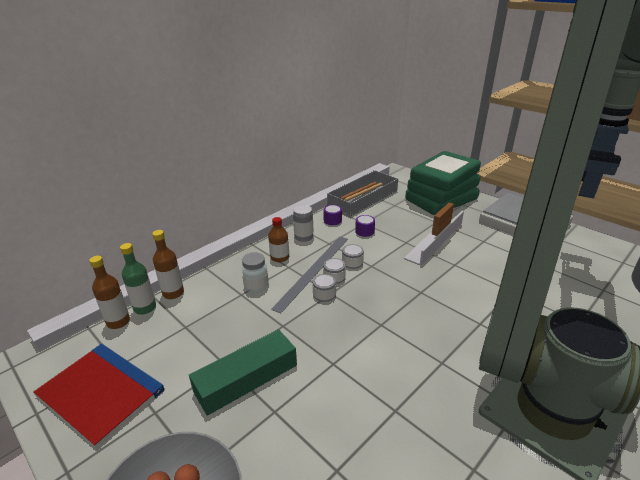

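The top view shows the tape from about (236,265) to (401,221), and the tins at (293,285), (326,270) and (366,267). The purple decoys are on the right. The straightedge is at (418–558, 300–340) with its foot apparently on the far (+x) side, so its front may face the robot. I'll measure all of this.

```bash
cat > h.py <<'E'
from workcell import env
import cv2,numpy as np
def cast(name,uv,z):
    c=env.camera_params(name);K=c["camera_matrix"];T=np.array(c["cam_to_world"])
    uv=np.atleast_2d(uv).astype(float)
    r=np.c_[(uv[:,0]-K[0][2])/K[0][0],-(uv[:,1]-K[1][2])/K[1][1],-np.ones(len(uv))]@T[:3,:3].T
    return T[:3,3]+r*((z-T[2,3])/r[:,2])[:,None]
def cloud(name,d):
    v,u=np.mgrid[:480,:640];c=env.camera_params(name);K=np.array(c["camera_matrix"]);T=np.array(c["cam_to_world"])
    P=np.stack([(u-K[0,2])/K[0,0]*d,-(v-K[1,2])/K[1,1]*d,-d],-1)
    return P@T[:3,:3].T+T[:3,3]
def rect(mask):
    c=max(cv2.findContours(mask.astype(np.uint8),0,1)[0],key=cv2.contourArea);return c
E
python3 - <<'E'
from h import *
p=cv2.imread("pics/top0.png");d=np.load("pics/top0d.npy");W=cloud("top",d)
np.set_printoptions(precision=1,suppress=True)
hsv=cv2.cvtColor(p,cv2.COLOR_BGR2HSV)
def box(m,x0,x1,y0,y1):
    o=np.zeros(m.shape,bool);o[y0:y1,x0:x1]=m[y0:y1,x0:x1];return o
# tape
g=p.astype(int).max(2)
t=rect(box((g>90)&(g<138)&(hsv[...,1]<22),225,410,205,280)); R=cv2.minAreaRect(t)
print("tape",R,cast("top",cv2.boxPoints(R),0)[:,:2],cast("top",[R[0]],0))
for n,z,b in(("a",45,(275,308,268,302)),("b",45,(309,343,254,288)),("c",45,(349,384,250,285)),("jar",90,(228,266,188,228)),("can",100,(350,386,150,190))):
    m=box(abs(W[...,2]-z)<8,*b); v,u=np.nonzero(m)
    print(n,m.sum(),np.median(W[m],0),cast("top",[cv2.minEnclosingCircle(rect(m))[0]],z))
b=(405,570,285,350)
for lo,hi in((1.5,9),(12,44),(44,58),(105,125)):
    m=box((W[...,2]>lo)&(W[...,2]<hi),*b); 
    if m.sum()<5: print(lo,m.sum());continue
    P=W[m][:,:2].astype(np.float32); r=cv2.minAreaRect(P);print(lo,m.sum(),r,cv2.boxPoints(r).tolist())
m=box((hsv[...,0]<20)&(hsv[...,1]>100),*b);r=cv2.minAreaRect(rect(m));print("grip",r,W[m].mean(0),cast("top",cv2.boxPoints(r),115)[:,:2])
cv2.imwrite("pics/z.png",cv2.resize(p[190:350,220:570],None,fx=2.2,fy=2.2,interpolation=cv2.INTER_CUBIC))
E
```

```text
tape ((317.1903991699219, 241.55258178710938), (14.58587646484375, 172.9549560546875), 75.17352294921875) [[ 615.9  192.9]
 [ 719.2 -174.4]
 [ 687.8 -182.6]
 [ 585.   183.9]] [[651.7   5.9   0. ]]
a 641 [557.   55.8  45.3] [[557.3  56.1  45. ]]
b 636 [587.3 -13.1  45.3] [[587.3 -12.7  45. ]]
c 637 [596.5 -97.3  45.3] [[596.4 -97.2  45. ]]
jar 639 [713.2 157.3  89.9] [[713.3 157.3  90. ]]
can 580 [797.  -95.2  99.8] [[795.3 -95.4 100. ]]
1.5 4025 ((492.1637878417969, -366.245361328125), (138.1129150390625, 359.9342956542969), 0.705342173576355) [[420.89715576171875, -187.14195251464844], [425.3280029296875, -547.0489501953125], [563.430419921875, -545.3487548828125], [558.9995727539062, -185.4417724609375]]
12 124 ((491.21868896484375, -356.24749755859375), (47.374969482421875, 280.5318298339844), 8.17361831665039) [[447.82977294921875, -220.77415466308594], [487.7138671875, -498.456298828125], [534.6076049804688, -491.7208251953125], [494.7235107421875, -214.0386962890625]]
44 265 ((471.6434020996094, -368.5130310058594), (72.11788940429688, 291.4324035644531), 21.156343460083008) [[385.423828125, -245.63241577148438], [490.60589599609375, -517.4219970703125], [557.8629760742188, -491.3936462402344], [452.680908203125, -219.60406494140625]]
105 507 ((499.025146484375, -406.84368896484375), (44.21931457519531, 206.1474609375), 24.40170669555664) [[436.3074951171875, -322.111572265625], [521.4735107421875, -509.84417724609375], [561.7427978515625, -491.5758056640625], [476.5767822265625, -303.84320068359375]]
grip ((498.74658203125, 326.65753173828125), (11.752071380615234, 59.1861572265625), 83.48019409179688) [ 478.  -352.6  106.7] [[ 482.6 -290.8]
 [ 497.  -405.7]
 [ 474.5 -407.8]
 [ 460.2 -293.1]]
```

View pics/z.png

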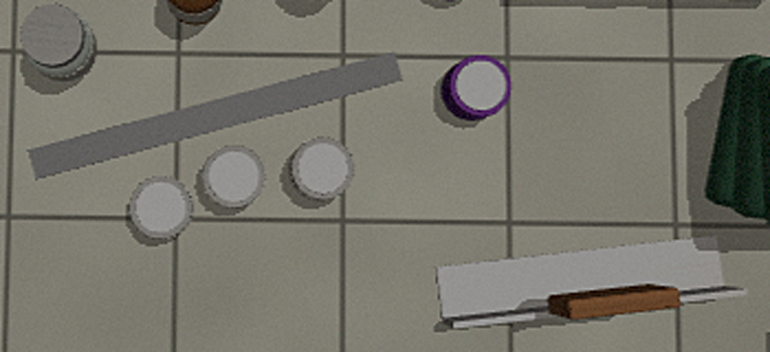

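The zoom confirms the foot lies beyond the blade, so the front faces the robot and the straightedge has to be turned by about 188°. Gripping at yaw ≈ -173 (q6 ≈ 137) allows that without a regrasp. Next I'll refine the grip centre.

```bash
cat >> h.py <<'E'
def shift(x,y,z,yaw,cur=None):
    s=env.state();p=s["ee_pos"] if cur is None else cur[:3];w=s["ee_rot"][2] if cur is None else cur[3]
    a=np.radians(w);d=np.array([x,y,z])-p
    print("shift m",np.round([d[0]*np.cos(a)+d[1]*np.sin(a),d[0]*np.sin(a)-d[1]*np.cos(a),-d[2]],4)/1000*1,"roll",round(w-yaw,2),"t",s["time_s"])
E
python3 - <<'E'
from h import *
np.set_printoptions(precision=4,suppress=True)
p=cv2.imread("pics/top0.png");d=np.load("pics/top0d.npy");W=cloud("top",d)
hsv=cv2.cvtColor(p,cv2.COLOR_BGR2HSV)
o=np.zeros((480,640),bool);o[310:342,465:535]=1
m=o&(hsv[...,0]<20)&(hsv[...,1]>100)&(W[...,2]>110)&(W[...,2]<120)
r=cv2.minAreaRect(W[m][:,:2].astype(np.float32));print("grip top",m.sum(),r,W[m].mean(0))
# foot: bright low
b=np.zeros((480,640),bool);b[290:340,410:560]=1
f=b&(p.min(2)>140)&(W[...,2]<9)
c=cv2.minAreaRect(rect(f));print("foot",c,cast("top",cv2.boxPoints(c),4)[:,:2])
# blade top edge
e=b&(W[...,2]>46)&(W[...,2]<54)&(hsv[...,1]<60)
v,u=np.nonzero(e);q=W[e];k=(q[:,0]>440)&(q[:,0]<520);l=cv2.fitLine(q[k][:,:2].astype(np.float32),cv2.DIST_HUBER,0,.01,.01).ravel();print("blade",k.sum(),l,np.degrees(np.arctan2(l[1],l[0])),q[k][:,1].min(),q[k][:,1].max())
E
```

```text
grip top 465 ((477.04193115234375, -357.9801025390625), (17.68372917175293, 99.86001586914062), 7.028902530670166) [ 477.0068 -357.2526  114.7451]
foot ((483.2696228027344, 315.21044921875), (22.59914779663086, 127.76842498779297), 83.49437713623047) [[ 502.3629 -216.0456]
 [ 537.2366 -493.2648]
 [ 488.7775 -497.492 ]
 [ 454.2529 -221.3572]]
blade 233 [   0.1251   -0.9921  466.2286 -345.425 ] -82.81533 -498.37601039774404 -220.2314019894994
```

```bash
python3 - <<'E'
from h import *
shift(477,-357.6,190,-172.9)
E
```

```text
shift m [-0.0827503 -0.3369742  0.0231878] roll 101.62 t 0.1
```

```bash
python3 -m pendant '[{"xyz":[-0.01,-0.042,0.003],"roll":10.5,"jaw":0},{"xyz":[-0.021,-0.084,0.006],"roll":21,"jaw":0},{"xyz":[-0.031,-0.126,0.009],"roll":31.5,"jaw":0},{"xyz":[-0.041,-0.168,0.012],"roll":42,"jaw":0},{"xyz":[-0.052,-0.21,0.015],"roll":52.5,"jaw":0},{"xyz":[-0.062,-0.252,0.018],"roll":63,"jaw":0},{"xyz":[-0.072,-0.295,0.02],"roll":73.5,"jaw":0},{"xyz":[-0.0828,-0.337,0.023],"roll":84,"jaw":0}]'
python3 - <<'E'
from h import *
shift(477,-357.6,140,-172.9); print(env.state()["qpos"])
E
```

```text
time_s: 1.1
ee_pos: [478.2, -357.0, 190.5]
ee_rot: [180.0, -0.0, -155.6]
force: [-0.2, -0.9, -1.2]
gripper_width: 91.0
shift m [ 1.33640e-03 -5.27000e-05  5.04722e-02] roll 17.28 t 1.1
[-3.78438625e+01  2.11489548e+01  8.88215774e+01 -7.16616166e-03
  7.00616073e+01  1.17774851e+02]
```

```bash
python3 -m pendant '[{"xyz":[0,0,0.01],"roll":9,"jaw":0},{"xyz":[0,0,0.03],"roll":17.5,"jaw":0},{"xyz":[0,0,0.05],"roll":17.5,"jaw":0},{"xyz":[0,0,0.07],"roll":17.5,"jaw":0},{"xyz":[0,0,0.09],"roll":17.5,"jaw":0},{"xyz":[0,0,0.108],"roll":17.5,"jaw":0},{"xyz":[0,0,0.118],"roll":17.5,"jaw":0},{"xyz":[0,0,0.118],"roll":17.5,"jaw":0}]'
python3 - <<'E'
from h import *
shift(477,-357.6,72,-172.9)
p,_=env.grab_frame("wrist");cv2.imwrite("pics/w1.png",p)
E
```

```text
time_s: 2.1
ee_pos: [476.7, -357.7, 72.2]
ee_rot: [179.9, -0.1, -172.8]
force: [-0.6, -1.0, 0.1]
gripper_width: 91.1
shift m [-2.601e-04  3.450e-05  2.073e-04] roll 0.12 t 2.1
```

View pics/w1.png

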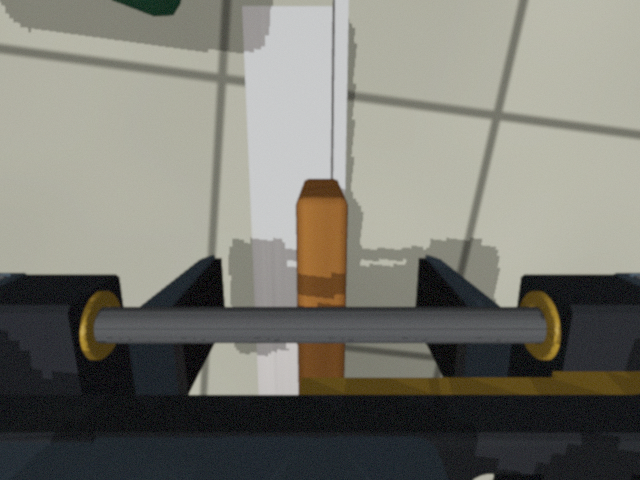

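The wrist view shows the grip (297–347, 180–395) centred between the pads and aligned with them. The foot is on the left, which is tool -x, as expected. Closing now.

```bash
python3 -m pendant '[{"xyz":[0,0,0],"roll":0,"jaw":1},{"xyz":[0,0,0],"roll":0,"jaw":1},{"xyz":[0,0,0],"roll":0,"jaw":1},{"xyz":[0,0,0],"roll":0,"jaw":1},{"xyz":[0,0,0],"roll":0,"jaw":1},{"xyz":[0,0,0],"roll":0,"jaw":1},{"xyz":[0,0,0],"roll":0,"jaw":1},{"xyz":[0,0,-0.01],"roll":0,"jaw":1}]' 45
```

```text
time_s: 3.15
ee_pos: [476.5, -357.4, 82.3]
ee_rot: [179.9, -0.1, -172.8]
force: [-0.6, -0.3, -3.3]
gripper_width: 17.9
```

```bash
python3 -m pendant '[{"xyz":[0,0,-0.025],"roll":0,"jaw":1},{"xyz":[0,0.01,-0.055],"roll":-6,"jaw":1},{"xyz":[-0.005,0.035,-0.08],"roll":-15,"jaw":1},{"xyz":[-0.012,0.07,-0.08],"roll":-24,"jaw":1},{"xyz":[-0.02,0.105,-0.08],"roll":-33,"jaw":1},{"xyz":[-0.03,0.14,-0.08],"roll":-42,"jaw":1},{"xyz":[-0.04,0.175,-0.08],"roll":-51,"jaw":1},{"xyz":[-0.05,0.21,-0.08],"roll":-60,"jaw":1}]' 45
python3 - <<'E'
from h import *
shift(512,-39.5,160,15.7); print(env.state()["qpos"])
E
```

```text
time_s: 4.15
ee_pos: [500.0, -142.1, 163.0]
ee_rot: [180.0, -0.0, -112.5]
force: [0.4, 0.1, -3.0]
gripper_width: 18.2
shift m [-0.0993831  0.0282032  0.0029984] roll -128.19 t 4.15
[-1.71306564e+01  1.56501128e+01  1.01307323e+02 -3.73416769e-03
  6.30752505e+01  9.53595773e+01]
```

```bash
python3 -m pendant '[{"xyz":[-0.025,0.007,0],"roll":-9,"jaw":1},{"xyz":[-0.05,0.014,0],"roll":-18,"jaw":1},{"xyz":[-0.075,0.021,0],"roll":-27,"jaw":1},{"xyz":[-0.099,0.028,0],"roll":-36,"jaw":1},{"xyz":[-0.099,0.028,0],"roll":-45,"jaw":1},{"xyz":[-0.099,0.028,0],"roll":-54,"jaw":1},{"xyz":[-0.099,0.028,0],"roll":-63,"jaw":1},{"xyz":[-0.099,0.028,0],"roll":-72,"jaw":1}]' 45
python3 -m pendant '[{"xyz":[0,0,0],"roll":-9,"jaw":1},{"xyz":[0,0,0],"roll":-18,"jaw":1},{"xyz":[0,0,0],"roll":-27,"jaw":1},{"xyz":[0,0,0],"roll":-36,"jaw":1},{"xyz":[0,0,0],"roll":-45,"jaw":1},{"xyz":[0,0,0],"roll":-52,"jaw":1},{"xyz":[0,0,0],"roll":-56,"jaw":1},{"xyz":[0,0,0],"roll":-56,"jaw":1}]' 45
python3 - <<'E'
from h import *
shift(512,-39.5,73,15.7)
p,d=env.grab_frame("top");cv2.imwrite("pics/top1.png",p);np.save("pics/top1d.npy",d)
p,_=env.grab_frame("side");cv2.imwrite("pics/side1.png",np.hstack([p[180:420,200:520]]))
W=cloud("top",d);z=W[...,2];print(env.state()["qpos"])
hsv=cv2.cvtColor(cv2.imread("pics/top1.png"),cv2.COLOR_BGR2HSV)
E
```

```text
time_s: 5.15
ee_pos: [512.4, -41.1, 162.9]
ee_rot: [180.0, 0.0, -40.5]
force: [-0.3, 0.4, -3.1]
gripper_width: 17.9
time_s: 6.15
ee_pos: [512.5, -41.2, 163.0]
ee_rot: [-180.0, 0.0, 15.2]
force: [-0.3, 0.2, -3.6]
gripper_width: 18.0
shift m [-7.55000e-05 -1.78370e-03  8.99531e-02] roll -0.53 t 6.15
[-5.87685202e+00  1.51676172e+01  1.02007524e+02 -4.52118077e-03
  6.28398408e+01 -2.10329608e+01]
```

View pics/top1.png

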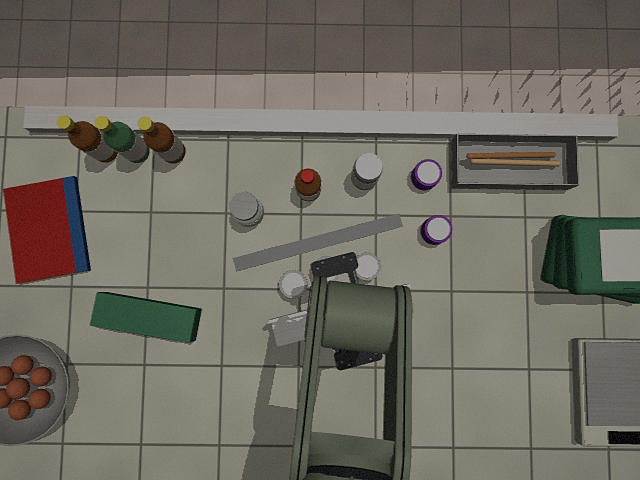

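View pics/side1.png

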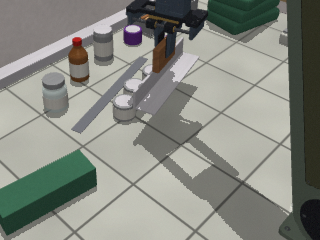

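The straightedge is held level above the counter, foot towards the robot, blade facing the tins and tape. Lowering it behind the tins, about 1–2 mm clear of the counter.

```bash
python3 -m pendant '[{"xyz":[0,0,0.02],"roll":-0.5,"jaw":1},{"xyz":[0,0,0.04],"roll":-0.5,"jaw":1},{"xyz":[0,0,0.058],"roll":-0.5,"jaw":1},{"xyz":[0,0,0.072],"roll":-0.5,"jaw":1},{"xyz":[0,0,0.081],"roll":-0.5,"jaw":1},{"xyz":[0,0,0.087],"roll":-0.5,"jaw":1},{"xyz":[0,0,0.089],"roll":-0.5,"jaw":1},{"xyz":[0,0,0.089],"roll":-0.5,"jaw":1}]' 45
python3 - <<'E'
from h import *
# grip at tape x=-42 final (face -30); tape frame of TCP
s=env.state();a=np.radians(15.7);d=s["ee_pos"][:2]-np.array([652,5.2])
print("tape frame",d[0]*np.cos(a)+d[1]*np.sin(a),-d[0]*np.sin(a)+d[1]*np.cos(a),s["ee_rot"],s["force"])
p,_=env.grab_frame("wrist");cv2.imwrite("pics/w2.png",p)
p,_=env.grab_frame("side");cv2.imwrite("pics/side2.png",cv2.resize(p[220:340,240:440],None,fx=4,fy=4))
E
```

```text
time_s: 7.25
ee_pos: [512.9, -41.2, 77.8]
ee_rot: [180.0, -0.1, 15.7]
force: [-8.1, 0.4, 21.6]
gripper_width: 17.8
tape frame -146.48966109700436 -7.0396353153174545 [ 1.79970002e+02 -5.94718747e-02  1.57108781e+01] [-8.10182777  0.44637544 21.57512455]
```

View pics/side2.png

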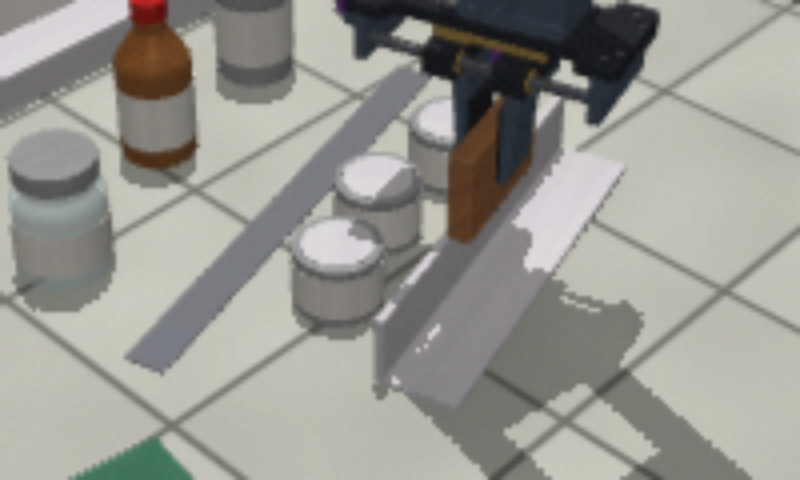

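Contact came about 5 mm early with 22 N, so the straightedge slipped or tilted slightly in the grip. I'll ease up 5 mm, then push gently.

```bash
python3 -m pendant '[{"xyz":[0,0,-0.005],"roll":0,"jaw":1},{"xyz":[0.006,0,-0.005],"roll":0,"jaw":1},{"xyz":[0.012,0,-0.005],"roll":0,"jaw":1},{"xyz":[0.018,0,-0.005],"roll":0,"jaw":1},{"xyz":[0.024,0,-0.005],"roll":0,"jaw":1},{"xyz":[0.03,0,-0.005],"roll":0,"jaw":1},{"xyz":[0.036,0,-0.005],"roll":0,"jaw":1},{"xyz":[0.042,0,-0.005],"roll":0,"jaw":1}]' 55
python3 -m pendant '[{"xyz":[0.006,0,0],"roll":0,"jaw":1},{"xyz":[0.012,0,0],"roll":0,"jaw":1},{"xyz":[0.018,0,0],"roll":0,"jaw":1},{"xyz":[0.024,0,0],"roll":0,"jaw":1},{"xyz":[0.03,0,0],"roll":0,"jaw":1},{"xyz":[0.036,0,0],"roll":0,"jaw":1},{"xyz":[0.042,0,0],"roll":0,"jaw":1},{"xyz":[0.042,0,0],"roll":0,"jaw":1}]' 55
cat > m.py <<'E'
from h import *
import sys
k=sys.argv[1];a=np.radians(15.7);ca,sa=np.cos(a),np.sin(a)
tf=lambda x,y:np.round([(x-652)*ca+(y-5.2)*sa,-(x-652)*sa+(y-5.2)*ca],1)
s=env.state();print("tcp tape",tf(*s["ee_pos"][:2]),s["ee_pos"][2],s["force"].round(1),s["time_s"])
for n in("top","side"):
    p,d=env.grab_frame(n);cv2.imwrite(f"pics/{n}{k}.png",p);W=cloud(n,d)
    h=abs(W[...,2]-45)<(5 if n=="top" else 3);bright=(p.min(2)>95)
    X,Y=(W[...,0]-652)*ca+(W[...,1]-5.2)*sa,-(W[...,0]-652)*sa+(W[...,1]-5.2)*ca
    for t,y0 in(("a",74.4),("b",0),("c",-83.7)):
        m=h&(abs(Y-y0)<36)&(abs(X+25)<65)
        if m.sum()<30: print(n,t,"hidden");continue
        P=np.c_[X[m],Y[m]]
        # front edge (away from straightedge) + lateral extent
        print(n,t,m.sum(),"mean",P.mean(0).round(1),"x 2/98%",np.percentile(P[:,0],[2,98]).round(1),"y",np.percentile(P[:,1],[2,98]).round(1))
E
python3 m.py 3
```

```text
time_s: 8.35
ee_pos: [552.8, -29.8, 78.6]
ee_rot: [-180.0, 0.1, 15.7]
force: [-2.7, -0.9, -3.2]
gripper_width: 17.9
time_s: 9.35
ee_pos: [595.1, -18.2, 79.2]
ee_rot: [180.0, -0.1, 15.7]
force: [0.3, 1.0, -3.4]
gripper_width: 17.8
tcp tape [-61.1  -7.2] 79.2183828428246 [ 0.3  1.  -3.4] 9.35
top a 450 mean [-18.5  82.3] x 2/98% [-50.    7.3] y [ 62.5 102.3]
top b hidden
top c hidden
side a 191 mean [-25.2  77. ] x 2/98% [-56.8   6.8] y [ 46.1 103. ]
side b 102 mean [-15.6   7.8] x 2/98% [-39.5   6. ] y [-27.5  28.5]
side c hidden
```

View pics/top3.png

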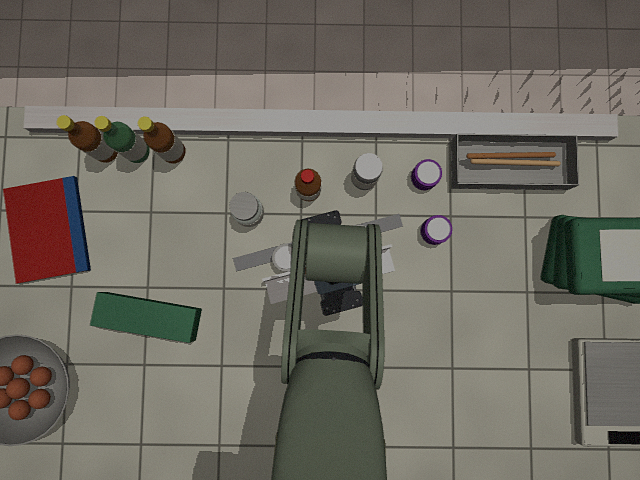

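```bash
python3 -m pendant '[{"xyz":[0.004,0,0],"roll":0,"jaw":1},{"xyz":[0.008,0,0],"roll":0,"jaw":1},{"xyz":[0.012,0,0],"roll":0,"jaw":1},{"xyz":[0.016,0,0],"roll":0,"jaw":1},{"xyz":[0.018,0,0],"roll":0,"jaw":1},{"xyz":[0.02,0,0],"roll":0,"jaw":1},{"xyz":[0.02,0,0],"roll":0,"jaw":1},{"xyz":[0.02,0,0],"roll":0,"jaw":1}]' 55
python3 m.py 4; python3 -c "
import cv2
cv2.imwrite('pics/side4z.png',cv2.resize(cv2.imread('pics/side4.png')[190:320,240:430],None,fx=4,fy=4))"
```

```text
time_s: 10.45
ee_pos: [613.4, -13.0, 78.8]
ee_rot: [180.0, -0.1, 15.7]
force: [-2.0, -0.5, -3.2]
gripper_width: 17.7
tcp tape [-42.1  -7. ] 78.84198449085059 [-2.  -0.5 -3.2] 10.45
top a 403 mean [ 0.7 84.2] x 2/98% [-34.   26.9] y [ 64.7 102.9]
top b hidden
top c hidden
side a 191 mean [-6.9 77.6] x 2/98% [-38.2  25.6] y [ 44.6 104.4]
side b 101 mean [3.3 8.7] x 2/98% [-22.1  25.4] y [-22.   31.6]
side c hidden
```

View pics/side4z.png

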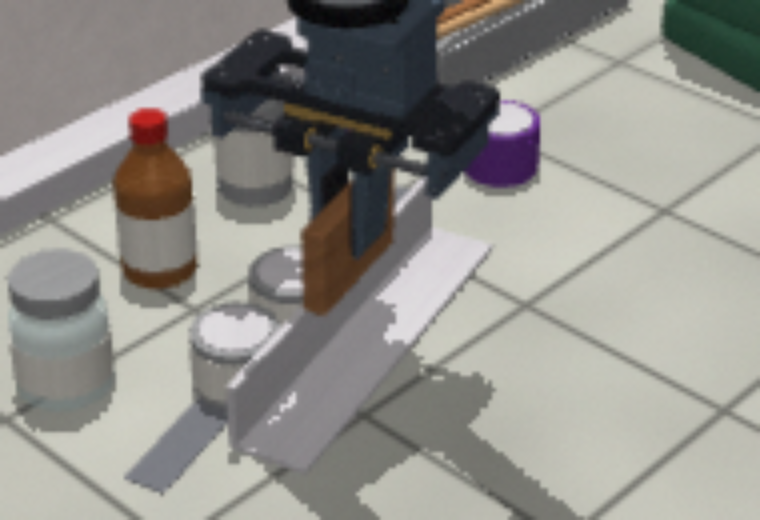

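The tins are in a row on the tape, with centres about 2 mm short. Now I'll back off 15 mm, lower to touch, release, and lift straight up.

```bash
python3 -m pendant '[{"xyz":[-0.005,0,0],"roll":0,"jaw":1},{"xyz":[-0.01,0,0],"roll":0,"jaw":1},{"xyz":[-0.015,0,0],"roll":0,"jaw":1},{"xyz":[-0.015,0,0.001],"roll":0,"jaw":1},{"xyz":[-0.015,0,0.002],"roll":0,"jaw":1},{"xyz":[-0.015,0,0.003],"roll":0,"jaw":1},{"xyz":[-0.015,0,0.003],"roll":0,"jaw":1},{"xyz":[-0.015,0,0.003],"roll":0,"jaw":1}]'
```

```text
time_s: 11.55
ee_pos: [598.6, -17.2, 77.8]
ee_rot: [180.0, -0.0, 15.7]
force: [-3.1, 0.2, 8.6]
gripper_width: 17.9
```

```bash
python3 -m pendant '[{"xyz":[0,0,0],"roll":0,"jaw":0.6},{"xyz":[0,0,0],"roll":0,"jaw":0.5},{"xyz":[0,0,0],"roll":0,"jaw":0.4},{"xyz":[0,0,0],"roll":0,"jaw":0.4},{"xyz":[0,0,0],"roll":0,"jaw":0.4},{"xyz":[0,0,0],"roll":0,"jaw":0.4},{"xyz":[0,0,-0.01],"roll":0,"jaw":0.4},{"xyz":[0,0,-0.03],"roll":0,"jaw":0.4}]'
python3 -m pendant '[{"xyz":[0,0,-0.02],"roll":0,"jaw":0.4},{"xyz":[0,0,-0.05],"roll":0,"jaw":0.4},{"xyz":[0,0,-0.08],"roll":0,"jaw":0.4},{"xyz":[0,0,-0.11],"roll":0,"jaw":0.4},{"xyz":[-0.05,0,-0.12],"roll":0,"jaw":0.4},{"xyz":[-0.1,0,-0.12],"roll":0,"jaw":0.4},{"xyz":[-0.15,0,-0.12],"roll":0,"jaw":0.4},{"xyz":[-0.2,0,-0.12],"roll":0,"jaw":0.4}]'
python3 -m pendant '[{"xyz":[-0.02,0,0],"roll":0,"jaw":0.4},{"xyz":[-0.04,0,0],"roll":0,"jaw":0.4},{"xyz":[-0.06,0,0],"roll":0,"jaw":0.4},{"xyz":[-0.08,0,0],"roll":0,"jaw":0.4},{"xyz":[-0.08,0,0],"roll":0,"jaw":0.4},{"xyz":[-0.08,0,0],"roll":0,"jaw":0.4},{"xyz":[-0.08,0,0],"roll":0,"jaw":0.4},{"xyz":[-0.08,0,0],"roll":0,"jaw":0.4}]'
python3 m.py 5
```

```text
time_s: 12.55
ee_pos: [598.1, -17.1, 106.1]
ee_rot: [-180.0, 0.1, 15.7]
force: [0.1, -0.0, -0.2]
gripper_width: 54.7
time_s: 13.55
ee_pos: [404.6, -71.6, 226.7]
ee_rot: [179.9, -0.1, 15.7]
force: [0.5, 0.2, 0.9]
gripper_width: 54.8
time_s: 14.55
ee_pos: [329.5, -92.9, 225.9]
ee_rot: [-180.0, 0.0, 15.8]
force: [-0.1, -1.2, -0.6]
gripper_width: 54.3
tcp tape [-337.1   -7.2] 225.85798249291653 [-0.1 -1.2 -0.6] 14.55
top a 680 mean [-5.  74.9] x 2/98% [-51.1  25.9] y [ 47.7 102.5]
top b 610 mean [-0.6  0.2] x 2/98% [-26.9  25.9] y [-26.2  26.8]
top c 667 mean [ -4.3 -84.1] x 2/98% [-50.5  26.1] y [-111.5  -57.3]
side a 211 mean [-10.9  78.3] x 2/98% [-53.   24.9] y [ 47.  104.6]
side b 152 mean [-2.5  5.8] x 2/98% [-29.2  25. ] y [-27.9  29.9]
side c 60 mean [  1.9 -85.7] x 2/98% [-53.7  26.9] y [-114.4  -57.1]
```

View pics/top5.png

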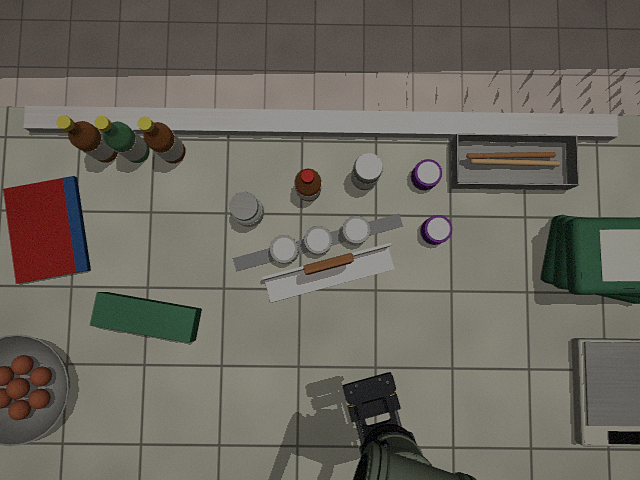

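All three tins stand on the tape (centres within about 1 mm), the straightedge stands upright behind them, and the arm is clear.

```bash
python3 -c "
from workcell import env
print(env.job_done())"
```

```text
the job is handed in; nothing more can be done
None
```

The three tins now stand in a straight row on the grey tape, and the job is handed in at about 14.6 s of the 40 s allowed. No verdict was reported.

**What I did:** I gripped the straightedge by its wooden grip and turned it about 188°, because its front started out facing the robot. I then lowered it behind the tins and pushed them forward with the front face. After that I backed off 15 mm, set it down, released it and drew the arm away.

**Last checks:**
- **Tins:** The top view shows all three upright. Tin_b's lid centre is 0.6 mm short of the tape's middle line. The averages for tin_a and tin_c also took in some pixels of the blade and read 4–5 mm short. Their front edges match tin_b's to 0.2 mm, so I take them to be about 1 mm short as well. The side view agrees roughly, but part of tin_c was hidden in it.
- **Other objects:** The straightedge stands free on its foot behind the row. The jar, sauce bottle and tall can look unmoved in the pictures; I did not measure them again.

**What disagreed:** On lowering, the straightedge touched the counter about 5 mm early with 22 N. It had probably slipped or tilted a little in the grip. I raised it 5 mm before pushing, and it ended up standing normally after release.

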